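# Serve a date ball from the pedal dispenser

## Task

Set the blue cup upright on the table right under the dispenser's spout and let go of it, then push the pedal firmly home (about 16 N, never more than 22 N) so that the lid rises fully and the date ball rolls into the cup. Then ease the pedal slowly back up, staying in contact, so that the lid comes down shut without slamming, and leave everything else on the table where it is.

Things in the scene. Friction and masses are not known exactly. Their poses are not given: they have to be found in the camera images.
- dispenser: Fixed white dispenser: housing 100 mm wide (x), y from -57 to +65 mm, 162 mm tall, wooden lid with amber front flap. Copper chute out of its +y end, dark pedal lever with a black rubber tread (46 x 40 mm, centre x 0, y -192 mm) out of its -y end. Over 22 N on it bends the linkage. Inside, a red gate holds the date ball. Origin: centre of its underside, on the table; z up
- press_point (a point): on the table below the tread (dispenser x 0, y -190, z 0 mm). Tread top at rest: 66 to 84 mm above the table, unknown (screw-set). Pushed down it sinks 23 mm with 5 to 9 N to the lever's stop, lid up; then it is a buffer spring, about 2.4 N per mm. From 13 N the gate lets the ball out, within 1 s; 15 to 18 N is a good firm push, over 22 N too much
- drop_point (a point): on the table (dispenser x 0, y +156, z 0 mm), where the middle of the cup's foot must stand to catch the ball; axes as the dispenser's. The chute is 44 mm wide, its lip at dispenser y +120 mm; the lip's floor is 76 mm above the table, underside 71 mm; side rails rise to 98 mm at the housing. A cup at the point stands 4 mm clear of the lip
- lid (a joint): lid angle in rad, hinged at the dispenser's -y edge: 0 shut, 1.08 fully up; moves only with the pedal (6 times the lever's angle). A spring drives pedal up and lid shut: let go, it slams. Over 2 rad/s closing is a slam; following the tread up with a fingertip at 10 to 20 mm/s is gentle
- cup: blue ceramic cup without handle, 64 mm outer diameter with upright sides, 62 mm tall, wall 3.5 mm, floor 5 mm, about 140 g, loose. Origin: centre of its underside; z up
- ball_center (a point): centre of the gold-foil date ball, 30 mm across, 20 g, loose; at the start it waits inside the dispenser behind the gate, under the lid
- dallah: chrome Arabic coffee pot, 215 mm tall, body 110 mm across with spout and brass handle; loose bystander, leave alone. Origin: centre of its underside
- canister: clear glass date canister with clip-on wooden lid, 102 mm across, 138 mm tall; loose bystander, leave alone. Origin: centre of its underside
- cup_stack: four white nested ceramic cups standing as one stack, 64 mm across, 98 mm tall; loose bystander, leave alone. Origin: centre of its underside
- tray: empty rectangular steel tray 130 x 340 x 18 mm; loose bystander, leave alone. Origin: centre of its underside
- pitcher: small metal milk pitcher with handle, 76 mm across, 95 mm tall; loose bystander, leave alone. Origin: centre of its underside
- sugar_jar: glass jar with wooden cap, 70 mm across, 110 mm tall; loose bystander, leave alone. Origin: centre of its underside

How it is judged:
By the outcome, as a careful person would: the job done as asked, in the order asked, and still so for the second after the job is handed in, with the robot touching nothing.
It also fails if it takes over 72 s, if anything falls off the work surface, if the arm or the gripper's body presses on something with over 40 N, if the wrist force passes 120 N, or if a joint passes its speed limit or range.

## Robot

A 6-joint arm with a two-finger parallel gripper is mounted at the origin on the work surface. World frame = base frame: x ahead of the robot, y to its left, z up, the work surface at z = 0. Lengths are in m, angles in rad, forces in N, time in s.
With the tool pointing down it reaches from about 0.25 to 0.725 m from the base axis. Payload 4 kg.
Tool frame: the origin (TCP) lies on the centre line of the jaws, within the pads' length; the fingertips stand 22 mm ahead of it and the grasp point (between the pads) lies 3 mm ahead of it; z points along the fingers, y is the line along which they close (so a half turn about z gives the same grasp; the last joint's range is limited). The gripper opens to 85 mm and grips with 20 to 120 N. Pads are 22 mm wide; open, the fingers measure 114 mm over their backs; the gripper's body (76 mm by 85 mm) begins 54 mm behind the grasp point. The pads swing forward as they close: fully open they stand 13 mm farther back than shut.
Start: joints at [1.225, 0.241, 0.005, 1.335, 0, 1.571], TCP at [0.169, 0.47, 0.253] pointing down, gripper open.
Joint ranges: [-2.72, 2.72], [-1.05, 1.87], [-1.09, 1.28], [-1.99, 2.15], [-1.42, 1.44], [-3.14, 3.14]. Speed limits (rad/s): [2.79, 2.79, 3.14, 3.14, 3.14, 3.14].

## Interface

Orientations are given as a unit quaternion [x, y, z, w].
In Python, from workcell import bot gives the robot as it stands.
- The arm moves only by the shell command python3 -m inch 'ROWS'. ROWS is JSON, one flat list of numbers, 7 for each row, row after row: the shift along the world's x, y, z in mm, then the turn, a rotation vector about the world's x, y, z in rad, then the opening in per cent of the stroke, from 0 (shut) to 100 (fully open). A call has 1 to 8 rows; each row is the pose to reach, as a shift and turn from the pose commanded when the call began; what a row does not reach only later rows make up. A row lasts 1/12 s, in which the tool goes at most 41.7 mm and 7.16 degrees, less where a joint would pass 70% of its speed; a pose out of reach is approached as far as the arm can. A call with a gripper value outside its range is refused whole. The fingers move at their own pace and stop on an object; the grip force is fixed at half the most. Time passes only in rows, so rows that repeat a pose let the fingers close. It gives the time, the measured TCP pose, the force, the opening and the grip force at its end, in the units of the state.
- bot.get_obs(): the state, without advancing time (a new reading comes with each control period).
- bot.camera(name): name is "scene" or "top"; returns the picture (400x640x3 uint8, blue, green, red); there is no depth.
- bot.camera_info(name): a dict with "intrinsics" (3x3 intrinsics, pixels), "camera_from_world" (4x4, takes a point from world to camera coordinates). Camera axes: x right, y down, z forward; pixel columns grow to the right and rows downward; lengths in m; the calibration is good to about 2 mm. A picture is of the moment at which its call begins. camera_info takes no time and is no camera call.
- bot.job_done(): hands the job in; it is judged then, once.
Trained networks look in the newest picture that a camera, given by its name, has taken for a name from the list of things; names that differ only in an ending like _2 or _b are one class to them, and where a whole thing is asked for, a point or a joint stands for the part that bears it (a point fixed in the world has none). Each returns a list of dicts, best first, with "confidence" (0 to 1); they miss things now and then, are a little off and sometimes report something else, mostly with a low value. They report only what shows in the picture. A call takes as long as a camera call.
- bot.silhouettes(camera, target): "mask" (400x640 bool, what is visible of it) and "uv" ([column, row] in pixels, amid what is visible of it).
- bot.spot_point(camera, target): "uv" ([column, row] in pixels: a listed point, or the origin of a listed thing).
The state is a dict: "clock": time; "joint_pos": joint angles; "joint_vel": joint speeds; "tau": joint torques, N m; "eef_pos": TCP position; "tool_rot": TCP orientation; "ft_force": force on the tool from outside, world axes, zero at the start; "ft_torque": the same for the moment, N m; "grip_width": finger opening in m; "grasp_force": force on a finger pad.
Only numpy, scipy, OpenCV 4.12 (cv2) and the standard library are available. Lean on these libraries where they do the work, as an engineer would, in place of code of your own. Each camera call takes 0.05 s, during which the arm holds its last target. There are 200 camera calls.

## Working session

There is one attempt and no reset: what is moved stays moved. The work goes in short steps, Python scripts to look and compute and a shell command to move; the robot and the scene stay as the last step left them, time stands still between calls to the robot, and variables do not carry over. Pictures are saved under pics/ and viewed, at most 10 in all, crops included, and the job is handed in when it is done.

```bash
mkdir -p pics; cat > h.py <<'E'
import numpy as np,cv2
from workcell import bot
def ray(c,uv,z):
    i=bot.camera_info(c);K=np.array(i["intrinsics"]);T=np.array(i["camera_from_world"])
    d=T[:3,:3].T@np.linalg.solve(K,[uv[0],uv[1],1]);o=-T[:3,:3].T@T[:3,3]
    return o+d*(z-o[2])/d[2]
def proj(c,p):
    i=bot.camera_info(c);K=np.array(i["intrinsics"]);T=np.array(i["camera_from_world"])
    q=K@(T[:3,:3]@np.array(p)+T[:3,3]);return q[:2]/q[2]
E
python3 - <<'E'
from h import *
np.set_printoptions(precision=4,suppress=True)
o=bot.get_obs();print(o["eef_pos"],o["tool_rot"],o["ft_force"],o["clock"])
for c in("scene","top"):
    cv2.imwrite(f"pics/{c}0.png",bot.camera(c))
    print(c,-np.array(bot.camera_info(c)["camera_from_world"])[:3,:3].T@np.array(bot.camera_info(c)["camera_from_world"])[:3,3])
    for t in("dispenser","cup","press_point","drop_point","dallah","canister","cup_stack","tray","pitcher","sugar_jar"):
        for r in bot.spot_point(c,t)[:2]: print(c,t,round(r["confidence"],2),np.array(r["uv"]),ray(c,r["uv"],0)[:2])
E
```

```text
[0.1693 0.4699 0.2524] [ 0.172   0.9851 -0.001  -0.0002] [ 0.3142 -0.4166  0.5223] 0.0
scene [1.4476 0.3787 1.3432]
scene dispenser 0.67 [311.8 195.8] [ 0.5165 -0.0889]
scene cup 0.87 [418.6 220.9] [0.4566 0.3418]
scene cup 0.63 [315.  192.8] [ 0.4971 -0.0836]
scene press_point 0.43 [311.5 195.2] [ 0.5143 -0.0913]
scene dallah 0.8 [209.7 174.3] [ 0.5908 -0.5302]
scene dallah 0.56 [227.3 203. ] [ 0.6893 -0.3813]
scene canister 0.98 [433.7 274.4] [0.6573 0.4565]
scene cup_stack 0.87 [465.1 245.6] [0.4929 0.5318]
scene tray 0.6 [286.8 259.2] [ 0.818  -0.0472]
scene tray 0.3 [417.3 219.5] [0.4524 0.3353]
scene pitcher 0.77 [226.3 204.7] [ 0.6982 -0.3804]
scene sugar_jar 0.81 [231.2 147. ] [ 0.4162 -0.533 ]
scene sugar_jar 0.59 [285.8 259.2] [ 0.8195 -0.0505]
top [ 0.3672 -0.01    1.9934]
top dispenser 0.71 [341.9 237.3] [ 0.5201 -0.0932]
top press_point 0.69 [414.9 195.4] [ 0.6864 -0.3965]
top press_point 0.68 [327.6 164.1] [ 0.8243 -0.0414]
top dallah 0.78 [440.6 218.6] [ 0.5888 -0.4967]
top canister 0.78 [207.5 208.7] [0.6473 0.4535]
top cup_stack 0.82 [190.5 246.1] [0.4958 0.5204]
top tray 0.9 [326.3 164.4] [ 0.8232 -0.036 ]
top pitcher 0.96 [415.6 193.3] [ 0.6951 -0.3997]
top sugar_jar 0.53 [450.2 261.4] [ 0.415  -0.5264]
```

View pics/scene0.png

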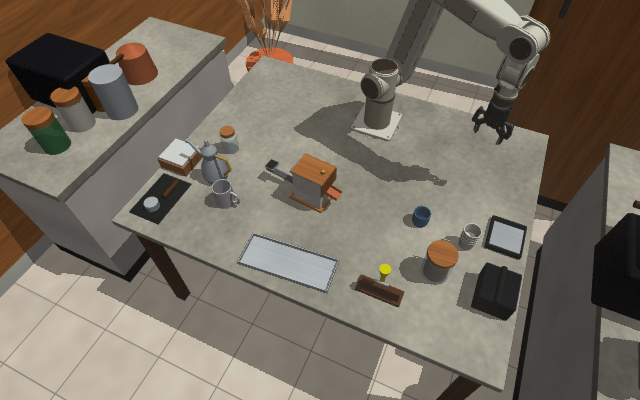

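View pics/top0.png

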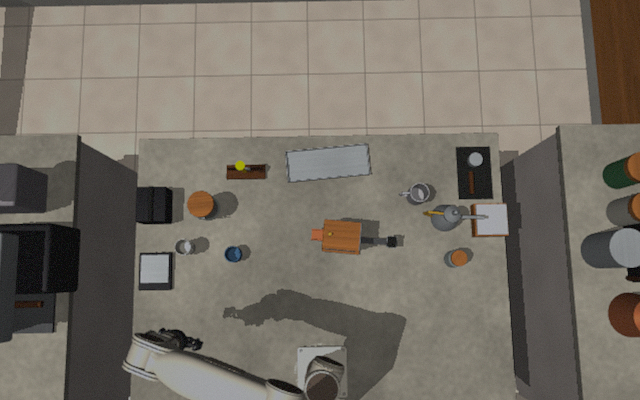

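The scene shows the dispenser at about (312,185) with its chute towards (335,193) and pedal at (272,165), and the blue cup at (421,216). In the top view these are at (342,237), (317,235), (391,241) and (233,254). Next I'll measure more finely with the masks.

```bash
python3 - <<'E'
from h import *
np.set_printoptions(precision=4,suppress=True)
tiles=[]
for c,(x,y) in(("scene",(250,135)),("top",(300,200))):
    im=bot.camera(c)
    for t in("dispenser","cup","lid","press_point"):
        for k,r in enumerate(bot.silhouettes(c,t)[:2]):
            m=np.array(r["mask"]);n=np.argwhere(m)
            print(c,t,round(r["confidence"],2),r["uv"],m.sum(),n.min(0),n.max(0))
            if k==0: np.save(f"m_{c}_{t}.npy",m)
    m=np.load(f"m_{c}_dispenser.npy").astype(np.uint8)
    cr=im[y:y+85,x:x+105]
    a=cv2.resize(cr,None,fx=5,fy=5,interpolation=cv2.INTER_CUBIC)[:, :390*2]
    cs,_=cv2.findContours(cv2.resize(m[y:y+85,x:x+105],None,fx=5,fy=5,interpolation=0),0,1)
    cv2.drawContours(a,cs,-1,(0,255,0),1);tiles.append(a)
t=np.hstack(tiles);cv2.imwrite("pics/c1.png",cv2.resize(t,(800,int(t.shape[0]*800/t.shape[1]))))
# cup by both cams
for c in("scene","top"):
    f=f"m_{c}_cup.npy"
    try:
        m=np.load(f);print(c,cv2.minEnclosingCircle(np.argwhere(m)[:,::-1].astype(np.float32)))
    except Exception as e:print(e)
E
```

```text
scene dispenser 0.68 [311.9, 180.3] 2283 [153 265] [212 342]
scene cup 0.76 [419.0, 216.4] 327 [206 412] [227 430]
scene lid 0.96 [318.0, 167.5] 955 [153 291] [195 336]
scene press_point 0.79 [310.9, 179.5] 2290 [154 266] [212 341]
scene press_point 0.46 [439.8, 261.3] 1268 [238 420] [284 459]
top dispenser 0.66 [346.7, 238.7] 1626 [220 312] [254 397]
top cup 0.69 [233.9, 255.0] 243 [247 225] [262 242]
top lid 0.65 [341.1, 234.1] 1074 [220 322] [250 360]
top press_point 0.81 [345.7, 240.2] 1652 [220 312] [254 397]
scene ((421.0, 216.5), 11.236202239990234)
top ((233.3157958984375, 254.63157653808594), 9.074285507202148)
```

View pics/c1.png

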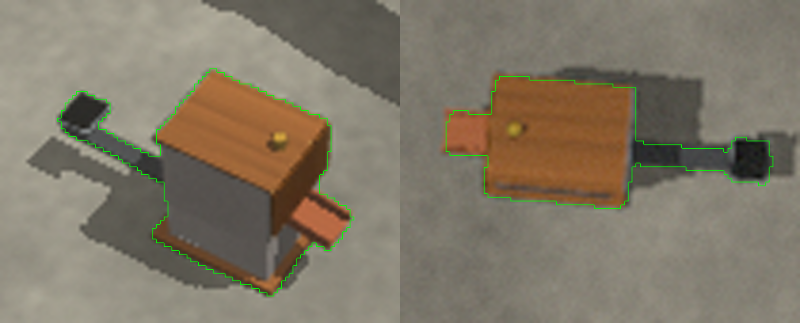

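The green contours follow the dispenser well, chute left and tread right in the top view. I'll fit a simple box model to both silhouettes and the cup as a cylinder.

```bash
cat > fit.py <<'E'
from h import *
from scipy.optimize import minimize
np.set_printoptions(precision=4,suppress=True)
S=8
def box(x0,x1,y0,y1,z0,z1):return np.array([[x,y,z] for x in(x0,x1) for y in(y0,y1) for z in(z0,z1)])/1e3
CI={c:(np.array(bot.camera_info(c)["intrinsics"]),np.array(bot.camera_info(c)["camera_from_world"])) for c in("scene","top")}
def render(c,parts,roi):
    K,T=CI[c];x0,y0,w,h=roi;im=np.zeros((h*S,w*S),np.uint8)
    for P in parts:
        q=(K@(T[:3,:3]@P.T+T[:3,3:])).T;q=q[:,:2]/q[:,2:]
        q=((q-[x0-.5,y0-.5])*S)
        cv2.fillConvexPoly(im,cv2.convexHull(np.round(q*16).astype(np.int32)),255,shift=4)
    return cv2.resize(im,(w,h),interpolation=cv2.INTER_AREA)/255.
def disp(p):
    x,y,a,h,eb,el=p[:6];h*=100;R=np.array([[np.cos(a),-np.sin(a),0],[np.sin(a),np.cos(a),0],[0,0,1]])
    eb*=100;el*=100
    L=[box(-50,50,-57,65,0,162),box(-50-eb,50+eb,-57-eb,65+eb,0,10),box(-50-el,50+el,-57-el,65+el,150,162),box(-22,22,65,120,71,90),
       box(-23,23,-212,-172,h-9,h),np.vstack([box(-8,8,-175,-172,h-14,h-4),box(-8,8,-60,-57,h-14+p[6]*100,h+p[6]*100)])]
    return [l@R.T+[x,y,0] for l in L]
def cup(p):
    t=np.linspace(0,2*np.pi,60);return [np.vstack([np.c_[.032*np.cos(t)+p[0],.032*np.sin(t)+p[1],t*0+z] for z in(0,.062)])]
def fit(f,name,p0,st,rois):
    M={c:np.load(f"m_{c}_{name}.npy")[r[1]:r[1]+r[3],r[0]:r[0]+r[2]].astype(float) for c,r in rois.items()}
    cost=lambda p:sum(np.abs(render(c,f(p),r)-M[c]).sum() for c,r in rois.items())
    best=None;p=np.array(p0,float)
    for k in range(4):
        s=np.vstack([p]+[p+np.eye(len(p))[i]*st[i]*(-1)**k for i in range(len(p))])
        r=minimize(cost,p,method="Nelder-Mead",options=dict(initial_simplex=s,maxiter=600));p=r.x
    return p,r.fun
if __name__=="__main__":
    rd=dict(scene=(240,130,130,100),top=(290,200,130,75));rc=dict(scene=(400,195,45,45),top=(215,235,40,40))
    for sub in(("scene","top"),("scene",),("top",)):
        print(sub,*fit(disp,"dispenser",[.52,-.09,-.1,.75,.05,.02,.0],[.01,.01,.1,.1,.05,.05,.1],{c:rd[c] for c in sub}))
        print(sub,*fit(cup,"cup",[.457,.342],[.01,.01],{c:rc[c] for c in sub}))
E
python3 fit.py
```

```text
('scene', 'top') [ 0.5133 -0.0897 -0.1054  0.77    0.0747  0.081  -0.5401] 323.20784313725494
('scene', 'top') [0.4565 0.3432] 61.6
('scene',) [ 0.513  -0.088  -0.0951  0.7854  0.0868  0.088  -0.5613] 170.6470588235294
('scene',) [0.4559 0.345 ] 30.529411764705884
('top',) [ 0.5141 -0.0929 -0.112   0.6937  0.0851  0.0564 -0.0276] 123.08627450980393
('top',) [0.4568 0.3409] 16.4078431372549
```

```bash
python3 -m inch '[287,-127,-52,0,0,-1.33,100, 287,-127,-52,0,0,-1.33,100, 287,-127,-52,0,0,-1.33,100, 287,-127,-52,0,0,-1.33,100, 287,-127,-52,0,0,-1.33,100, 287,-127,-52,0,0,-1.33,100, 287,-127,-52,0,0,-1.33,100, 287,-127,-52,0,0,-1.33,100]'
```

```text
clock: 2.27
eef_pos: [0.4596, 0.3412, 0.2004]
tool_rot: [0.627, 0.779, -0.0, 0.001]
ft_force: [0.2, 1.0, 0.4]
grip_width: 0.0856
grasp_force: 0.0
```

```bash
python3 -m inch '[-3,2,-30,0,0,-0.32,100, -3,2,-55,0,0,-0.32,100, -3,2,-80,0,0,-0.32,100, -3,2,-100,0,0,-0.32,100, -3,2,-120,0,0,-0.32,100, -3,2,-138,0,0,-0.32,100, -3,2,-152,0,0,-0.32,100, -3,2,-152,0,0,-0.32,100]'; python3 -m inch '[0,0,0,0,0,0,60, 0,0,0,0,0,0,60, 0,0,0,0,0,0,60, 0,0,0,0,0,0,60, 0,0,0,0,0,0,60, 0,0,0,0,0,0,60, 0,0,0,0,0,0,60, 0,0,0,0,0,0,60]'
```

```text
clock: 2.93
eef_pos: [0.4514, 0.3438, 0.0459]
tool_rot: [0.74, 0.673, -0.003, -0.0]
ft_force: [-0.9, 0.0, -0.9]
grip_width: 0.0855
grasp_force: 0.0
clock: 3.6
eef_pos: [0.4545, 0.3463, 0.051]
tool_rot: [0.74, 0.673, 0.002, 0.0]
ft_force: [0.5, -0.4, 6.6]
grip_width: 0.0628
grasp_force: 66.1
```

```bash
python3 -m inch '[0,0,10,0,0,0,60, 0,0,20,0,0,0,60, 0,0,40,0,0,0,60, 0,0,60,0,0,0,60, 0,0,80,0,0,0,60, 0,0,80,0,0,0,60, 0,0,80,0,0,0,60]'; python3 - <<'E'
from h import *
for c in("scene","top"):
    im=bot.camera(c);u=proj(c,bot.get_obs()["eef_pos"]).astype(int);print(u)
    cr=im[max(0,u[1]-50):u[1]+50,u[0]-50:u[0]+50];cv2.imwrite(f"pics/g_{c}.png",cr)
a=[cv2.resize(cv2.imread(f"pics/g_{c}.png"),(400,400),interpolation=2) for c in("scene","top")];cv2.imwrite("pics/g1.png",np.hstack(a))
print(bot.get_obs())
E
```

```text
clock: 4.18
eef_pos: [0.4542, 0.346, 0.131]
tool_rot: [0.74, 0.673, 0.002, 0.0]
ft_force: [-0.3, -0.2, -2.0]
grip_width: 0.0624
grasp_force: 65.8
[426 200]
[227 254]
{'clock': 4.2833, 'joint_pos': array([ 6.50955607e-01,  4.57847750e-01, -1.66909548e-02,  1.09787689e+00,
        1.12894891e-05,  2.31670863e+00]), 'joint_vel': array([-0.00040976,  0.01845012, -0.01515704, -0.00132555, -0.0005528 ,
        0.00174169]), 'tau': array([ 1.23790265e-03, -4.71601188e+01,  2.44231778e+01, -4.92467021e-02,
       -4.24130767e-04, -5.12147338e-06]), 'eef_pos': array([0.45282719, 0.34492852, 0.12856786]), 'tool_rot': array([ 7.39869365e-01,  6.72750078e-01, -8.06085551e-04, -7.59440006e-05]), 'ft_force': array([ 1.19431996,  1.03515674, -0.85618576]), 'ft_torque': array([-0.01690787,  0.02136263, -0.00739735]), 'grasp_force': 65.7869965955615, 'grip_width': 0.0623730127044904}
```

View pics/g1.png

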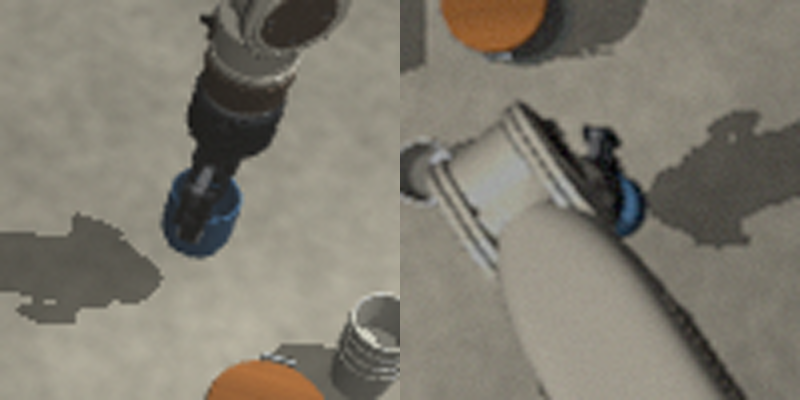

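The cup hangs upright between the pads at about (420,205) in the scene picture. I'll check the chute lip and tread by colour, to refine the dispenser pose.

```bash
python3 - <<'E'
from h import *
np.set_printoptions(precision=4,suppress=True)
a=-.105;R=np.array([[np.cos(a),-np.sin(a)],[np.sin(a),np.cos(a)]]);o=np.array([.5135,-.09])
for c,pic in(("top","pics/top0.png"),("scene","pics/scene0.png")):
    im=cv2.imread(pic);h=cv2.cvtColor(im,cv2.COLOR_BGR2HSV)
    print(c,"lip corners pred",[proj(c,[*(o+R@[x,.120]),.076]) for x in(-.022,.022)],"tread",proj(c,[*(o+R@[0,-.192]),.075]))
    if c=="top":
        for r in (229,232,235,238,241): print(r,[tuple(int(k) for k in h[r,x]) for x in range(307,328)])
        m=(h[...,2]<45).astype(np.uint8);m[:, :380]=0;m[:,402:]=0;m[:230]=0;m[252:]=0
        w=np.argwhere(m)[:,::-1];print("tread",w.mean(0),len(w),w.min(0),w.max(0),[ray(c,w.mean(0),z)[:2] for z in(.066,.084)])
    else:
        print([[tuple(int(k) for k in h[r,x]) for x in range(334,345,1)] for r in (189,193)])
        m=(h[...,2]<60).astype(np.uint8);m[:, :262]=0;m[:,282:]=0;m[:155]=0;m[172:]=0
        w=np.argwhere(m)[:,::-1];print("tread",w.mean(0),len(w),w.min(0),w.max(0),[ray(c,w.mean(0),z)[:2] for z in(.066,.084)])
E
```

```text
top lip corners pred [array([310.7357, 240.4526]), array([311.7403, 229.241 ])] tread [391.0338 241.7634]
229 [(19, 34, 121), (23, 28, 119), (24, 31, 122), (21, 30, 121), (10, 79, 133), (10, 152, 148), (9, 149, 147), (10, 152, 149), (9, 144, 145), (9, 138, 139), (12, 136, 137), (10, 128, 137), (10, 113, 133), (9, 102, 137), (10, 111, 133), (11, 141, 127), (12, 169, 128), (14, 182, 122), (14, 165, 133), (13, 160, 132), (14, 171, 131)]
232 [(18, 32, 120), (21, 27, 121), (24, 31, 122), (25, 24, 119), (12, 74, 135), (11, 147, 166), (11, 167, 163), (10, 161, 166), (11, 159, 164), (11, 161, 165), (11, 162, 165), (10, 168, 164), (10, 155, 165), (11, 159, 164), (11, 166, 166), (10, 166, 158), (13, 171, 143), (14, 163, 141), (14, 174, 139), (13, 171, 137), (13, 161, 136)]
235 [(21, 36, 121), (20, 37, 123), (28, 26, 117), (30, 24, 117), (11, 94, 138), (11, 164, 168), (11, 168, 164), (10, 156, 167), (11, 163, 163), (11, 167, 166), (10, 155, 164), (11, 161, 166), (10, 160, 164), (11, 162, 164), (11, 159, 167), (11, 172, 141), (14, 166, 118), (14, 169, 137), (13, 167, 134), (14, 171, 134), (12, 1
[... 626 characters left out ...]
13, 171, 143), (13, 174, 141), (14, 170, 141)]
tread [391.3974 241.3718] 78 [387 237] [395 246] [array([ 0.4955, -0.2837]), array([ 0.4943, -0.2811])]
scene lip corners pred [array([341.0232, 191.6376]), array([335.4475, 199.4548])] tread [271.0932 164.9305]
[[(10, 145, 104), (9, 142, 88), (10, 134, 76), (9, 151, 83), (10, 153, 130), (9, 149, 176), (13, 65, 148), (26, 30, 136), (21, 29, 140), (25, 31, 140), (24, 29, 142)], [(9, 160, 186), (9, 160, 185), (10, 160, 183), (10, 160, 183), (9, 159, 183), (9, 160, 182), (10, 152, 179), (11, 99, 157), (23, 31, 142), (23, 30, 143), (25, 30, 145)]]
tread [271.2754 164.5652] 69 [266 160] [277 171] [array([ 0.4845, -0.2859]), array([ 0.4981, -0.2765])]
```

```bash
python3 -m inch '[6,-18,0,0,0,-0.01,60, 18,-55,0,0,0,-0.01,60, 32,-98,0,0,0,-0.01,60, 46,-142,0,0,0,-0.01,60, 60,-182,0,0,0,-0.01,60, 70,-212,0,0,0,-0.01,60, 77,-232,0,0,0,-0.01,60, 77,-240,0,0,0,-0.01,60]'; python3 -m inch '[0,0,-15,0,0,0,60, 0,0,-35,0,0,0,60, 0,0,-55,0,0,0,60, 0,0,-68,0,0,0,60, 0,0,-72,0,0,0,60, 0,0,-72,0,0,0,60, 0,0,-72,0,0,0,60]'; python3 - <<'E'
from h import *
for i in range(4):
    o=bot.get_obs();print(o["eef_pos"],o["tool_rot"],o["ft_force"],o["grip_width"]);im=bot.camera("scene")
u=[340,185];cv2.imwrite("pics/p1.png",cv2.resize(im[u[1]-60:u[1]+60,u[0]-60:u[0]+80],None,fx=5,fy=5,interpolation=2))
E
```

```text
clock: 4.95
eef_pos: [0.5306, 0.1016, 0.1277]
tool_rot: [0.745, 0.667, -0.001, -0.0]
ft_force: [-0.1, 0.9, -1.9]
grip_width: 0.0627
grasp_force: 65.8
clock: 5.53
eef_pos: [0.5301, 0.1059, 0.0571]
tool_rot: [0.743, 0.669, -0.0, -0.0]
ft_force: [0.7, -0.4, -0.6]
grip_width: 0.0623
grasp_force: 65.8
[0.53008187 0.10585861 0.05705035] [ 7.42988227e-01  6.69304274e-01 -4.10973449e-04 -3.38557479e-04] [ 0.67484744 -0.35469798 -0.58528568] 0.062254244532000576
[0.53074402 0.10587911 0.0577659 ] [7.43034627e-01 6.69252903e-01 2.88648877e-04 1.07881310e-04] [-0.0638885   0.92495738 -1.65572272] 0.06254405789778747
[0.5310976  0.10586522 0.05816489] [7.43072676e-01 6.69210276e-01 6.85062669e-04 3.67867440e-04] [-0.09114239 -0.1386992  -1.60714038] 0.06240122583959056
[0.53128901 0.10581626 0.05834661] [7.43126131e-01 6.69150567e-01 9.05047537e-04 5.03228582e-04] [ 0.33253112 -0.12804089 -0.94435399] 0.06246647687433343
```

View pics/p1.png

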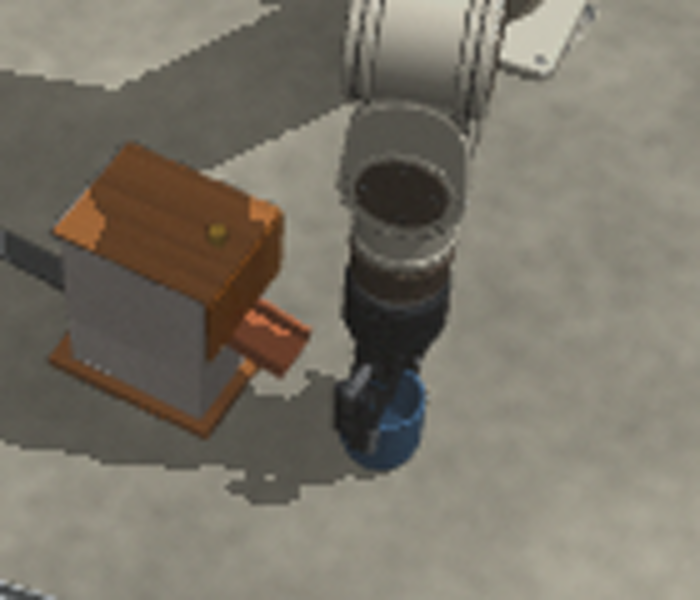

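The cup hangs low at crop (383,425), chute lip at (290,345), well clear. The cup may sit off the finger centre along y, so I'll fit its position, ignoring gripper pixels.

```bash
cat > heldfit.py <<'E'
from fit import *
im=bot.camera("scene");h=cv2.cvtColor(im,cv2.COLOR_BGR2HSV).astype(int)
m=(abs(h[...,0]-107)<12)&(h[...,1]>90)
o=bot.get_obs();t=o["eef_pos"];u=proj("scene",t).astype(int)
r=(u[0]-30,u[1]-25,60,60);M=m[r[1]:r[1]+60,r[0]:r[0]+60].astype(float);V=h[r[1]:r[1]+60,r[0]:r[0]+60,2]
W=~((V<75)&(M==0))
import sys
z=float(sys.argv[1])
tt=np.linspace(0,2*np.pi,60)
f=lambda p:[np.vstack([np.c_[.032*np.cos(tt)+p[0],.032*np.sin(tt)+p[1],tt*0+zz] for zz in(z,z+.062)])]
cost=lambda p:(np.abs(render("scene",f(p),r)-M)*W).sum()
b=min((cost([x,y]),x,y) for x in np.arange(t[0]-.02,t[0]+.02,.001) for y in np.arange(t[1]-.02,t[1]+.02,.001))
print("tcp",t,o["ft_force"],"mask",M.sum(),"cup",b)
E
python3 heldfit.py 0.008
```

```text
tcp [0.5312 0.1056 0.0583] [ 0.1936  0.6515 -0.5746] mask 82.0 cup (np.float64(29.376470588235296), np.float64(0.5211702274565977), np.float64(0.1016486913001652))
```

```bash
sed -i 's/^m=.*/m=(h[...,0]>95)\&(h[...,0]<125)\&(h[...,1]>80)/; s/V<75/V<90/' heldfit.py; cat >> heldfit.py <<'E'
for x in(t[0]-.003,t[0],t[0]+.003):print(round(x,4),min((cost([x,y]),y) for y in np.arange(t[1]-.02,t[1]+.02,.001)))
for k in range(8,44,2):print("".join("#" if M[k,j] else("." if W[k,j] else "o") for j in range(60)))
E
python3 heldfit.py 0.008
```

```text
tcp [0.5311 0.1056 0.0582] [-1.0539  0.7532 -1.7063] mask 120.0 cup (np.float64(16.309803921568626), np.float64(0.5240602790715874), np.float64(0.10156706825423696))
0.5281 (np.float64(20.75686274509804), np.float64(0.10256706825423696))
0.5311 (np.float64(29.349019607843136), np.float64(0.10256706825423696))
0.5341 (np.float64(39.37647058823529), np.float64(0.10356706825423696))
oooo.....oo............ooooooooooooooooooooo................
ooo.........ooo.........oooooooooooooooooooo................
oo.............oo........oooooooooooooooooo.................
ooooo.....................ooooooooooooooo...................
ooo..ooo..................ooooooooooooo.....................
oo.....ooooo.............ooo.oooooooooo.....................
oo..o...........oo.......o..oooooooo###.....................
...oo...........oooooooooo.oooooooo##o##....................
.ooooo.ooooooooooooooooooooooooooo###o##....................
ooo.oooooooooooooooooooooooooooo####oo##....................
o.ooooooooooooooooooooooooooooo########.....................
ooooooooooooooooooooooooooooooo########.....................
ooooooooooooooooooooooooooooooo#######o.....................
ooooooooooooooooooooooooooooooo#######......................
oooooooooooooooooooooooooo###########.......................
oooooooooooooooooo.ooooo..oooo##oo..........................
.....ooo...oooooooo.oo......o...............................
....oooooooooo..............................................
```

```bash
python3 -m inch '[-1,-10,0,0,0,0,60, -1,-20,0,0,0,0,60, -1,-28,0,0,0,0,60, -1,-33,0,0,0,0,60, -1,-36,0,0,0,0,60, -1,-36,0,0,0,0,60, -1,-36,0,0,0,0,60]'; python3 -m inch '[0,0,-3,0,0,0,60, 0,0,-5,0,0,0,60, 0,0,-6,0,0,0,60, 0,0,-7,0,0,0,60, 0,0,-8,0,0,0,60, 0,0,-8,0,0,0,60]'; python3 heldfit.py 0.000|head -4
```

```text
clock: 6.42
eef_pos: [0.5295, 0.0691, 0.0573]
tool_rot: [0.744, 0.669, 0.0, -0.0]
ft_force: [-0.3, -0.2, -1.0]
grip_width: 0.0626
grasp_force: 65.8
clock: 6.92
eef_pos: [0.5292, 0.0697, 0.051]
tool_rot: [0.743, 0.669, 0.0, 0.0]
ft_force: [-5.0, -0.2, 12.2]
grip_width: 0.0623
grasp_force: 67.1
tcp [0.5292 0.0697 0.051 ] [-5.492  -0.9757 11.0967] mask 115.0 cup (np.float64(16.305882352941175), np.float64(0.5212086230945306), np.float64(0.06467947292877194))
0.5262 (np.float64(22.83529411764706), np.float64(0.06567947292877194))
0.5292 (np.float64(31.84705882352941), np.float64(0.06767947292877194))
0.5322 (np.float64(41.725490196078425), np.float64(0.06767947292877194))
```

```bash
python3 -m inch '[0,0,1,0,0,0,60, 0,0,2,0,0,0,60, 0,0,2,0,0,0,75, 0,0,2,0,0,0,90, 0,0,2,0,0,0,100, 0,0,2,0,0,0,100, 0,0,2,0,0,0,100, 0,0,2,0,0,0,100]'; python3 -m inch '[0,0,8,0,0,0,100, 0,0,20,0,0,0,100, 0,0,40,0,0,0,100, 0,0,75,0,0,0,100, 0,0,115,0,0,0,100, 0,0,155,0,0,0,100, 0,0,190,0,0,0,100, 0,0,200,0,0,0,100]'
```

```text
clock: 7.63
eef_pos: [0.5295, 0.0694, 0.0512]
tool_rot: [0.743, 0.669, -0.0, -0.0]
ft_force: [0.3, -0.3, -0.2]
grip_width: 0.0855
grasp_force: 0.0
clock: 8.3
eef_pos: [0.532, 0.0697, 0.2587]
tool_rot: [0.743, 0.669, 0.005, 0.003]
ft_force: [1.2, 0.3, -0.0]
grip_width: 0.0853
grasp_force: 0.0
```

```bash
python3 -m inch '[-2,-15,0,0,0,0,50, -6,-45,0,0,0,0,0, -10,-85,0,0,0,0,0, -14,-125,0,0,0,0,0, -18,-165,0,0,0,0,0, -22,-205,0,0,0,0,0, -26,-245,0,0,0,0,0, -30,-280,0,0,0,0,0]'; python3 -m inch '[-3,-30,0,0,0,0,0, -6,-55,0,0,0,0,0, -8,-69,0,0,0,0,0, -8,-69,0,0,0,0,0, -8,-69,0,0,0,0,0, -8,-69,0,0,0,0,0]'; python3 - <<'E'
from fit import *
for c in("scene","top"):
    im=bot.camera(c)
    rs=bot.silhouettes(c,"cup");print([(round(r["confidence"],2),r["uv"]) for r in rs])
    pp=proj(c,[.53,.066,.031]);rs=[r for r in rs if np.hypot(*(np.array(r["uv"])-pp))<15]
    if rs: np.save(f"m_{c}_cup.npy",rs[0]["mask"])
    p=pp.astype(int);cv2.imwrite(f"pics/q_{c}.png",cv2.resize(im[p[1]-50:p[1]+50,p[0]-80:p[0]+40],(400,333),interpolation=2))
R={c:(*(proj(c,[.53,.066,.031]).astype(int)-22),45,45) for c in("scene","top")}
for s in(("scene","top"),("scene",),("top",)):print(s,*fit(cup,"cup",[.53,.066],[.01,.01],{c:R[c] for c in s}))
cv2.imwrite("pics/q.png",np.hstack([cv2.imread(f"pics/q_{c}.png") for c in("scene","top")]))
print(bot.get_obs()["eef_pos"],bot.get_obs()["ft_force"],bot.get_obs()["clock"])
E
```

```text
clock: 8.97
eef_pos: [0.4986, -0.2129, 0.2514]
tool_rot: [0.744, 0.669, -0.0, 0.0]
ft_force: [0.6, 1.2, -0.4]
grip_width: -0.0
grasp_force: 0.0
clock: 9.47
eef_pos: [0.4915, -0.2784, 0.2512]
tool_rot: [0.743, 0.669, 0.0, -0.0]
ft_force: [0.1, -0.8, 0.8]
grip_width: 0.0001
grasp_force: 0.0
[(0.82, [342.1, 204.2])]
[(0.68, [301.2, 238.6])]
('scene', 'top') [0.5254 0.0666] 80.45882352941176
('scene',) [0.5202 0.0674] 47.984313725490196
('top',) [0.5251 0.0647] 24.180392156862744
[ 0.4918 -0.2783  0.2515] [-0.9469 -0.4981 -0.5067] 9.6667
```

View pics/q.png

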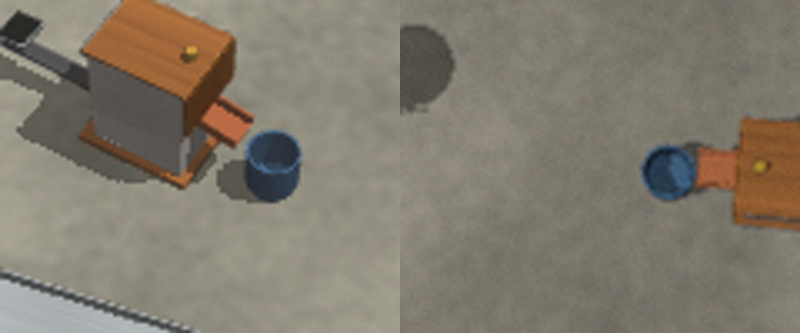

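The cup stands upright just off the chute lip, scene crop (273,165), top crop (669,172). It looks a few mm short in x of the chute axis, so I'll measure both by colour.

```bash
cat > meas.py <<'E'
from fit import *
R={c:(*(proj(c,[.53,.066,.031]).astype(int)-25),50,50) for c in("scene","top")}
im={c:bot.camera(c) for c in R}
for c in R:
    h=cv2.cvtColor(im[c],cv2.COLOR_BGR2HSV).astype(int);m=(h[...,0]>95)&(h[...,0]<125)&(h[...,1]>70)
    k=cv2.connectedComponentsWithStats(m.astype(np.uint8));l=k[1][tuple((proj(c,[.53,.066,.031])+[0,4 if c=="scene" else 0]).astype(int)[::-1])]
    m=m&(k[1]==l) if l else m
    n=np.argwhere(m);H=np.zeros(m.shape,np.uint8);cv2.fillConvexPoly(H,cv2.convexHull(n[:,::-1].astype(np.int32)),1);print(c,m.sum(),H.sum(),n.min(0),n.max(0));np.save(f"m_{c}_cup.npy",H)
for s in(("scene","top"),("scene",),("top",)):print(s,*fit(cup,"cup",[.53,.066],[.01,.01],{c:R[c] for c in s}))
# chute in top view: copper pixels brighter than lid wood
h=cv2.cvtColor(im["top"],cv2.COLOR_BGR2HSV).astype(int)
for x in(313,315,317,319):
    s=h[222:248,x,1];w=np.clip((s-35)/110,0,1);print(x,"chute centre row",(w*np.arange(222,248)).sum()/w.sum(),w.sum())
a=-.105;Rz=np.array([[np.cos(a),-np.sin(a)],[np.sin(a),np.cos(a)]])
for y in(.075,.095,.115):print("pred",proj("top",[*(np.array([.5135,-.09])+Rz@[0,y]),.082]))
E
python3 meas.py
```

```text
scene 267 287 [195 340] [215 355]
top 202 208 [228 295] [243 310]
('scene', 'top') [0.526  0.0668] 80.14117647058823
('scene',) [0.5214 0.0677] 42.21176470588236
('top',) [0.5281 0.0657] 22.376470588235293
313 chute centre row 233.96326230712714 12.372727272727273
315 chute centre row 234.00224887556223 12.127272727272727
317 chute centre row 234.217125382263 11.89090909090909
319 chute centre row 234.41262509622786 11.809090909090909
pred [322.7296 235.7084]
pred [317.6066 235.2651]
pred [312.4852 234.822 ]
```

```bash
python3 -m inch '[2,15,0,0,0,0,0, 6,50,0,0,0,0,0, 10,90,0,0,0,0,0, 14,130,0,0,0,0,0, 18,170,0,0,0,0,0, 22,210,0,0,0,0,0, 26,250,0,0,0,0,50, 30,285,0,0,0,0,100]'; python3 -m inch '[4,30,0,0,0,0,100, 6,50,0,0,0,0,100, 7,60,0,0,0,0,100, 7,60,0,0,0,0,100, 7,60,0,0,0,0,100, 7,60,0,0,0,0,100]'; python3 -m inch '[0,0,-30,0,0,0,100, 0,0,-65,0,0,0,100, 0,0,-100,0,0,0,100, 0,0,-130,0,0,0,100, 0,0,-155,0,0,0,100, 0,0,-175,0,0,0,100, 0,0,-190,0,0,0,100, 0,0,-200,0,0,0,100]';python3 -m inch '[0,0,0,0,0,0,100, 0,0,0,0,0,0,100, 0,0,0,0,0,0,100]'
```

```text
clock: 10.43
eef_pos: [0.5212, 0.0083, 0.2517]
tool_rot: [0.743, 0.67, 0.0, 0.0]
ft_force: [-0.1, -0.2, -1.0]
grip_width: 0.0233
grasp_force: 0.0
clock: 10.93
eef_pos: [0.5283, 0.0643, 0.2513]
tool_rot: [0.744, 0.669, -0.0, 0.0]
ft_force: [-0.4, -0.2, -0.9]
grip_width: 0.0853
grasp_force: 0.0
clock: 11.6
eef_pos: [0.5273, 0.0635, 0.0494]
tool_rot: [0.744, 0.668, -0.001, -0.001]
ft_force: [-0.3, -0.2, -0.2]
grip_width: 0.0855
grasp_force: 0.0
clock: 11.85
eef_pos: [0.5295, 0.0649, 0.0524]
tool_rot: [0.744, 0.669, 0.001, 0.001]
ft_force: [-0.3, -0.2, 0.5]
grip_width: 0.0849
grasp_force: 0.0
```

```bash
python3 -m inch '[0,0,0,0,0,0,60, 0,0,0,0,0,0,60, 0,0,0,0,0,0,60, 0,0,0,0,0,0,60, 0,0,0,0,0,0,60, 0,0,0,0,0,0,60, 0,0,0,0,0,0,60]'; python3 -m inch '[0,0,4,0,0,0,60, 0,0,6,0,0,0,60, 2,0,6,0,0,0,60, 5,1,6,0,0,0,60, 5,1,6,0,0,0,60, 5,1,6,0,0,0,60]'; python3 -m inch '[0,0,-2,0,0,0,60, 0,0,-4,0,0,0,60, 0,0,-5,0,0,0,60, 0,0,-5,0,0,0,60]'
```

```text
clock: 12.43
eef_pos: [0.5298, 0.0655, 0.0532]
tool_rot: [0.743, 0.669, 0.001, 0.001]
ft_force: [0.4, -0.4, 4.8]
grip_width: 0.0626
grasp_force: 65.4
clock: 12.93
eef_pos: [0.5336, 0.0665, 0.0571]
tool_rot: [0.743, 0.669, -0.0, -0.0]
ft_force: [-0.1, 0.5, -1.6]
grip_width: 0.0625
grasp_force: 65.6
clock: 13.27
eef_pos: [0.5334, 0.0664, 0.0532]
tool_rot: [0.743, 0.669, 0.0, 0.0]
ft_force: [-2.7, -0.5, 5.8]
grip_width: 0.0623
grasp_force: 66.3
```

```bash
python3 -m inch '[0,0,0,0,0,0,70, 0,0,0,0,0,0,80, 0,0,0,0,0,0,100, 0,0,0,0,0,0,100, 0,0,0,0,0,0,100, 0,0,0,0,0,0,100, 0,0,5,0,0,0,100]'; python3 -m inch '[0,0,12,0,0,0,100, 0,0,30,0,0,0,100, 0,0,65,0,0,0,100, 0,0,105,0,0,0,100, 0,0,145,0,0,0,100, 0,0,180,0,0,0,100, 0,0,190,0,0,0,100]'; python3 -m inch '[-2,-15,0,0,0,0,50, -6,-45,0,0,0,0,0, -10,-85,0,0,0,0,0, -14,-125,0,0,0,0,0, -18,-165,0,0,0,0,0, -22,-205,0,0,0,0,0, -26,-245,0,0,0,0,0, -30,-280,0,0,0,0,0]'; python3 -m inch '[-4,-30,0,0,0,0,0, -8,-52,0,0,0,0,0, -9,-64,0,0,0,0,0, -9,-64,0,0,0,0,0, -9,-64,0,0,0,0,0, -9,-64,0,0,0,0,0]'; python3 meas.py; python3 - <<'E'
from h import *
o=bot.get_obs();print(o["eef_pos"],o["ft_force"],o["clock"])
E
```

```text
clock: 13.85
eef_pos: [0.5326, 0.0663, 0.0564]
tool_rot: [0.743, 0.669, -0.001, -0.001]
ft_force: [0.7, -0.9, -0.9]
grip_width: 0.0857
grasp_force: 0.0
clock: 14.43
eef_pos: [0.5361, 0.0667, 0.2544]
tool_rot: [0.743, 0.669, 0.005, 0.003]
ft_force: [1.3, 0.4, 0.7]
grip_width: 0.0853
grasp_force: 0.0
clock: 15.1
eef_pos: [0.5027, -0.2159, 0.2471]
tool_rot: [0.744, 0.669, -0.0, -0.0]
ft_force: [0.0, 0.3, -0.6]
grip_width: -0.0002
grasp_force: 0.0
clock: 15.6
eef_pos: [0.4947, -0.2763, 0.2471]
tool_rot: [0.743, 0.67, 0.0, -0.0]
ft_force: [-0.3, 0.2, 0.4]
grip_width: 0.0001
grasp_force: 0.0
scene 261 283 [196 340] [216 355]
top 199 205 [227 295] [242 309]
('scene', 'top') [0.5301 0.0692] 87.93333333333334
('scene',) [0.5243 0.0689] 46.62352941176471
('top',) [0.5328 0.0667] 24.823529411764703
313 chute centre row 233.85382308845578 12.127272727272727
315 chute centre row 233.9243323442137 12.254545454545454
317 chute centre row 234.12375859434684 11.899999999999999
319 chute centre row 234.41011673151752 11.681818181818182
pred [322.7296 235.7084]
pred [317.6066 235.2651]
pred [312.4852 234.822 ]
[ 0.49487365 -0.27598613  0.24738375] [-0.5885067   0.27756989 -0.09616343] 15.7
```

```bash
python3 -m inch '[1,-3,-30,0,0,0,0, 1,-3,-65,0,0,0,0, 1,-3,-95,0,0,0,0, 1,-3,-118,0,0,0,0, 1,-3,-130,0,0,0,0, 1,-3,-132,0,0,0,0, 1,-3,-132,0,0,0,0, 1,-3,-132,0,0,0,0]'; python3 -m inch '[0,0,-2,0,0,0,0, 0,0,-4,0,0,0,0, 0,0,-6,0,0,0,0, 0,0,-8,0,0,0,0]'; python3 -m inch '[0,0,-2,0,0,0,0, 0,0,-4,0,0,0,0, 0,0,-6,0,0,0,0, 0,0,-8,0,0,0,0]'
```

```text
clock: 16.37
eef_pos: [0.4964, -0.2803, 0.1164]
tool_rot: [0.743, 0.669, 0.0, 0.001]
ft_force: [-1.4, -1.0, 0.2]
grip_width: -0.0002
grasp_force: 0.0
clock: 16.7
eef_pos: [0.4958, -0.2808, 0.1078]
tool_rot: [0.743, 0.669, 0.0, 0.001]
ft_force: [0.4, -0.4, -0.2]
grip_width: -0.0
grasp_force: 0.0
clock: 17.03
eef_pos: [0.4955, -0.2819, 0.1005]
tool_rot: [0.743, 0.669, -0.001, 0.001]
ft_force: [-2.7, -2.0, 7.3]
grip_width: 0.0001
grasp_force: 3.6
```

```bash
python3 -m inch '[0,0,-2,0,0,0,0, 0,0,-4,0,0,0,0, 0,0,-6,0,0,0,0, 0,0,-6,0,0,0,0]'; python3 -m inch '[0,0,-2,0,0,0,0, 0,0,-4,0,0,0,0, 0,0,-6,0,0,0,0, 0,0,-6,0,0,0,0]'; python3 -m inch '[0,0,-1,0,0,0,0, 0,0,-2,0,0,0,0, 0,0,-3,0,0,0,0, 0,0,-3,0,0,0,0]'
```

```text
clock: 17.37
eef_pos: [0.4956, -0.283, 0.0946]
tool_rot: [0.744, 0.668, -0.001, 0.002]
ft_force: [-2.5, -4.0, 7.9]
grip_width: 0.0002
grasp_force: 3.9
clock: 17.7
eef_pos: [0.4958, -0.2834, 0.0887]
tool_rot: [0.744, 0.668, -0.001, 0.003]
ft_force: [-1.6, -4.7, 7.4]
grip_width: 0.0002
grasp_force: 3.9
clock: 18.03
eef_pos: [0.4959, -0.2836, 0.0859]
tool_rot: [0.744, 0.668, -0.002, 0.003]
ft_force: [-1.8, -6.4, 7.4]
grip_width: 0.0003
grasp_force: 3.9
```

```bash
python3 -m inch '[0,-1,-1,0,0,0,0, 0,-2,-2,0,0,0,0, 0,-3,-3,0,0,0,0, 0,-3,-3,0,0,0,0]'; python3 -m inch '[0,0,-1,0,0,0,0, 0,0,-2,0,0,0,0, 0,0,-2,0,0,0,0]'
```

```text
clock: 18.37
eef_pos: [0.4958, -0.2846, 0.0822]
tool_rot: [0.744, 0.669, -0.0, 0.001]
ft_force: [-1.6, -1.3, 5.0]
grip_width: 0.0001
grasp_force: 2.9
clock: 18.62
eef_pos: [0.4958, -0.2847, 0.0807]
tool_rot: [0.743, 0.669, -0.0, 0.001]
ft_force: [-2.5, -1.9, 9.1]
grip_width: 0.0
grasp_force: 4.7
```

```bash
python3 -m inch '[0,0,-0.5,0,0,0,0, 0,0,-1,0,0,0,0, 0,0,-1,0,0,0,0, 0,0,-1,0,0,0,0]'; python3 -m inch '[0,0,-0.5,0,0,0,0, 0,0,-1,0,0,0,0, 0,0,-1,0,0,0,0, 0,0,-1,0,0,0,0]'
```

```text
clock: 18.95
eef_pos: [0.4958, -0.2847, 0.0802]
tool_rot: [0.743, 0.669, -0.0, 0.002]
ft_force: [-2.7, -0.9, 10.3]
grip_width: 0.0001
grasp_force: 5.2
clock: 19.28
eef_pos: [0.4959, -0.2847, 0.0795]
tool_rot: [0.743, 0.669, -0.0, 0.002]
ft_force: [-3.2, -0.6, 12.3]
grip_width: 0.0001
grasp_force: 6.0
```

```bash
python3 -m inch '[0,0,-0.5,0,0,0,0, 0,0,-1,0,0,0,0, 0,0,-1,0,0,0,0, 0,0,-1,0,0,0,0]'; python3 -m inch '[0,0,-0.5,0,0,0,0, 0,0,-1,0,0,0,0, 0,0,-1,0,0,0,0]'
```

```text
clock: 19.62
eef_pos: [0.4959, -0.2847, 0.0788]
tool_rot: [0.743, 0.669, -0.0, 0.002]
ft_force: [-4.7, -0.6, 13.9]
grip_width: 0.0001
grasp_force: 6.7
clock: 19.87
eef_pos: [0.4959, -0.2848, 0.078]
tool_rot: [0.743, 0.669, -0.0, 0.002]
ft_force: [-5.2, -0.1, 15.4]
grip_width: -0.0002
grasp_force: 7.6
```

```bash
python3 -m inch '[0,0,-0.4,0,0,0,0, 0,0,-0.4,0,0,0,0, 0,0,-0.4,0,0,0,0, 0,0,-0.4,0,0,0,0, 0,0,-0.4,0,0,0,0, 0,0,-0.4,0,0,0,0, 0,0,-0.4,0,0,0,0, 0,0,-0.4,0,0,0,0]'; python3 -m inch '[0,0,0,0,0,0,0, 0,0,0,0,0,0,0, 0,0,0,0,0,0,0, 0,0,0,0,0,0,0, 0,0,0,0,0,0,0, 0,0,0,0,0,0,0, 0,0,0,0,0,0,0, 0,0,0,0,0,0,0]'; python3 - <<'E'
from h import *
L=[]
for c in("scene","top"):
    im=bot.camera(c);p=proj(c,[.51,-.05,.1]).astype(int);L.append(cv2.resize(im[p[1]-50:p[1]+50,p[0]-60:p[0]+60],(400,333),interpolation=2))
    print(c,[(round(r["confidence"],2),r["uv"]) for r in bot.spot_point(c,"ball_center")],proj(c,[.53,.067,.02]))
cv2.imwrite("pics/b.png",np.hstack(L));print(bot.get_obs()["ft_force"])
E
```

```text
clock: 20.53
eef_pos: [0.4959, -0.2848, 0.0778]
tool_rot: [0.743, 0.669, -0.0, 0.002]
ft_force: [-5.1, 0.7, 16.6]
grip_width: 0.0004
grasp_force: 7.7
clock: 21.2
eef_pos: [0.4959, -0.2848, 0.0778]
tool_rot: [0.743, 0.669, -0.0, 0.002]
ft_force: [-5.2, 0.1, 15.7]
grip_width: -0.0001
grasp_force: 7.7
scene [] [346.27285257 208.15468629]
top [(0.52, [300.0, 236.3]), (0.38, [302.1, 235.9])] [302.15231142 235.18426723]
[-4.59291467  1.0623703  15.120205  ]
```

View pics/b.png

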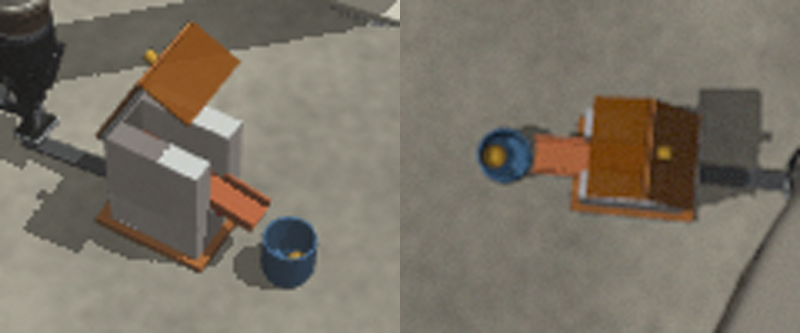

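The gold ball lies in the cup (top crop (495,155)) and the lid is fully up. Now I'll ease the pedal up.

```bash
python3 -m inch '[0,0,1,0,0,0,0, 0,0,2,0,0,0,0, 0,0,3,0,0,0,0, 0,0,4,0,0,0,0, 0,0.3,5,0,0,0,0, 0,0.6,6,0,0,0,0, 0,0.9,7,0,0,0,0, 0,1.2,8,0,0,0,0]'; python3 -m inch '[0,0.2,1,0,0,0,0, 0,0.4,2,0,0,0,0, 0,0.6,3,0,0,0,0, 0,0.8,4,0,0,0,0, 0,1,5,0,0,0,0, 0,1.2,6,0,0,0,0, 0,1.4,7,0,0,0,0, 0,1.5,8,0,0,0,0]'
```

```text
clock: 22.07
eef_pos: [0.4958, -0.2841, 0.0843]
tool_rot: [0.744, 0.669, -0.001, 0.002]
ft_force: [-2.7, -4.5, 6.6]
grip_width: -0.0005
grasp_force: 3.3
clock: 22.73
eef_pos: [0.496, -0.2825, 0.0924]
tool_rot: [0.744, 0.669, -0.001, 0.002]
ft_force: [-1.7, -1.7, 7.3]
grip_width: 0.0001
grasp_force: 3.5
```

```bash
python3 -m inch '[0,0.2,1,0,0,0,0, 0,0.4,2,0,0,0,0, 0,0.6,3,0,0,0,0, 0,0.8,4,0,0,0,0, 0,1,5,0,0,0,0, 0,1.2,6,0,0,0,0]'
```

```text
clock: 23.23
eef_pos: [0.4961, -0.281, 0.0984]
tool_rot: [0.743, 0.669, -0.0, 0.002]
ft_force: [-1.7, -1.8, 6.8]
grip_width: 0.0
grasp_force: 3.5
```

```bash
python3 -m inch '[0,0.2,0.8,0,0,0,0, 0,0.4,1.6,0,0,0,0, 0,0.5,2.4,0,0,0,0, 0,0.6,3.2,0,0,0,0, 0,0.8,4,0,0,0,0]'; python3 -m inch '[0,0,0.7,0,0,0,0, 0,0,1.4,0,0,0,0, 0,0,2.1,0,0,0,0, 0,0,2.8,0,0,0,0, 0,0,3.5,0,0,0,0, 0,0,4.2,0,0,0,0, 0,0,5,0,0,0,0]'
```

```text
clock: 23.65
eef_pos: [0.4962, -0.2799, 0.1023]
tool_rot: [0.743, 0.669, 0.0, 0.002]
ft_force: [-1.6, -0.3, 5.8]
grip_width: -0.0002
grasp_force: 3.3
clock: 24.23
eef_pos: [0.4952, -0.2787, 0.1055]
tool_rot: [0.743, 0.669, -0.0, -0.0]
ft_force: [-0.3, -0.6, -0.0]
grip_width: 0.0001
grasp_force: 0.0
```

Contact has ended, so the lid should be shut. I'll retreat upward and check.

```bash
python3 -m inch '[0,0,5,0,0,0,0, 0,0,15,0,0,0,0, 0,0,35,0,0,0,0, 0,0,65,0,0,0,0, 0,0,95,0,0,0,0, 0,0,120,0,0,0,0, 0,0,130,0,0,0,0, 0,0,130,0,0,0,0]'; python3 - <<'E'
from h import *
L=[]
for c in("scene","top"):
    im=bot.camera(c);p=proj(c,[.51,-.05,.1]).astype(int);L.append(cv2.resize(im[p[1]-75:p[1]+75,p[0]-90:p[0]+90],(400,333),interpolation=2))
cv2.imwrite("pics/e.png",np.hstack(L));o=bot.get_obs();print(o["eef_pos"],o["ft_force"],o["clock"])
E
```

```text
clock: 24.9
eef_pos: [0.497, -0.2798, 0.2396]
tool_rot: [0.743, 0.669, 0.001, 0.003]
ft_force: [0.5, -0.5, -0.6]
grip_width: 0.0002
grasp_force: 0.0
[ 0.49521749 -0.27873529  0.23530366] [-0.6479758   0.09640323  0.33721789] 25.0
```

View pics/e.png

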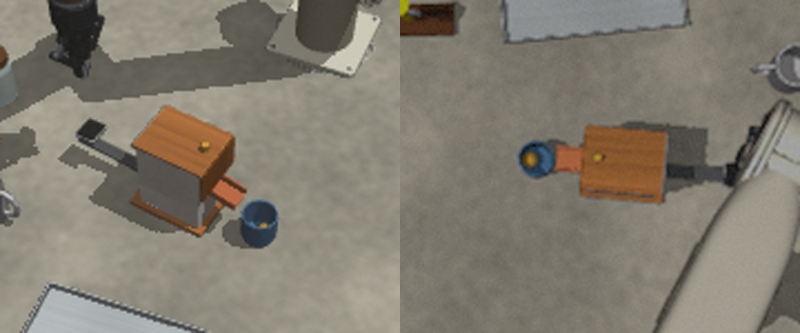

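The lid is shut at scene crop (185,130), the ball is in the upright cup at (260,223), and the robot is clear of everything.

```bash
python3 -c "
from workcell import bot
print(bot.job_done())"
```

```text
the job is handed in; nothing more can be done
None
```

The job is handed in: the cup stands upright under the spout with the date ball in it, the pedal was pushed home at about 16 N and eased back up in contact, the lid is shut, and the clock stood at about 25 s of the 72 s allowed; I had to re-grip the cup once to shift it about 5 mm before pressing.

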